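Bleed the glue press, then hold its dial on the third click

TASK

Clamp the wooden block under the foot of the glue press: first bleed the air line by twisting the small wing knob on the brass valve clockwise right to its stop and letting go so that it springs back home. Then turn the black dial on the press clockwise past its first two clicks to the third (three pips, its end), so that the foot presses on the block, and finish while still holding the dial there, as it springs back if released. Leave the brass hinge and the drill chuck key lying where they are.

Things in the scene. Friction and masses are not known exactly. Their poses are not given: they have to be found in the camera images.
- press: Grey glue press screwed to the bench: base plate 100 x 215 x 12 mm, housing 85 x 85 mm, 100 mm tall, with the dial on top. Origin on the bench under the dial's axis; x = away from the dash mark, -y = along the arm to the foot, z up. The plunger's steel cap, 115 mm along the arm, stands 119 mm over the bench. Marks round the dial: one dash = rest; one, two, three pips = the clicks.
- dial_grip (a point): Grip point of the press's dial: a black upright bar 56 mm long, 14 mm wide, 30 mm tall on a black disc 62 mm across that turns with it. The point is on the vertical turning axis, 8 mm below the bar's top, 22 mm above the disc, about 136 mm above the bench. x = along the bar (white pointer line at its -x end), y = across its 14 mm width, z = up; it turns with the dial.
- dial (a joint): Dial angle, rad: 0 at rest (pointer at the dash), grows clockwise seen from above. Soft clicks at 0.4, 0.8 and 1.2, with humps between (the last is passed at 1.10); end stop just beyond, at 1.24. Released, it always springs back to 0; it takes up to 0.15 N m over the first hump, about 0.3 N m to hold it at the third click.
- knob_grip (a point): Grip point of the bleed valve's wing knob: an upright steel bar 40 mm long, 12 mm wide, 28 mm tall on a 36 mm disc that turns with it, on a round brass valve (52 mm across, 86 mm tall) screwed to the bench. The point is on the vertical turning axis, 6 mm below the bar's top, 22 mm above the disc, about 115 mm above the bench. x = along the bar, y = across its 12 mm, z = up; turns with the knob.
- knob (a joint): Angle of the wing knob, rad: 0 at rest, grows clockwise seen from above to its stop at 1.0. A spring returns it to 0 when released; about 0.05 N m at the start, 0.11 N m at the stop.
- foot: Round rubber foot of the press, 38 mm across, over the wooden block, 115 mm from the dial's axis. The dial drives it 14 mm down by the third click; its underside starts 11 mm above the block, touches it from about 0.94 rad of the dial and presses with about 8 N at the third click. Origin on its axis, 9 mm above its underside.
- block_mid (a point): Centre of the loose planed wooden block to be clamped, 44 x 64 x 45 mm, already standing on the press's base plate under the foot. Needs no handling.
- workblock: The same block; origin at the centre of its underside, z up.
- drill_press: Fixed pillar drill at the back of the bench between the two places where press and valve may stand (one on its left, one on its right, either way round). Origin on the bench under its pillar. Its head and feed handles, 0.3 to 0.6 m above the bench, come forward to about x = 0.55: swing from side to side with the arm drawn in.
- hinge_mid (a point): Centre of a loose brass hinge lying on the bench, 55 x 62 x 8 mm. A bystander.
- key_mid (a point): Centre of a loose steel drill chuck key (T-shaped), 50 x 75 x 15 mm, lying on the bench. A bystander.
Not all that is in view belongs to the job. What is meant by the workblock is not turquoise, and is the larger of those in its own colour.

How it is judged:
By the outcome, as a careful person would: the job done as asked, in the order asked, and still so for the second after the job is handed in, while the arm keeps its last pose, push and grip.
It also fails if it takes over 64 s, if anything falls off the work surface, if the arm or the gripper's body presses on something with over 40 N, if the wrist force passes 120 N, or if a joint passes its speed limit or range.

ROBOT

A 7-joint arm with a two-finger parallel gripper is mounted at the origin on a cart in front of the work surface, level with it; the furniture and walls round the work are solid. World frame = base frame: x ahead of the robot, y to its left, z up, the work surface at z = 0. Lengths are in m, angles in rad, forces in N, time in s.
With the tool pointing down it reaches from about 0.425 to 0.975 m from the base axis. Payload 16.7 kg.
Tool frame: the origin (TCP) lies on the centre line of the jaws, within the pads' length; the fingertips stand 14 mm ahead of it and the grasp point (between the pads) lies 5 mm behind it; y points along the fingers, z is the direction in which the jaws open and shut, and the axes are right-handed (so a half turn about y gives the same grasp; the last joint's range is limited). The gripper opens to 85 mm and grips with 20 to 120 N. Pads are 22 mm wide; open, the fingers measure 114 mm over their backs; the gripper's body (76 mm by 85 mm) begins 54 mm behind the grasp point. The pads swing forward as they close: fully open they stand 13 mm farther back than shut.
Start: joints at [-1.448, 0.426, 0.074, 1.606, -0.034, 1.111, -0.067], TCP at [0.181, 0.65, 0.245] pointing down, gripper open.
Joint ranges: [-2.85, 2.85], [-0.5, 2.14], [-1.23, 1.37], [0.21, 2.46], [-1.02, 4.16], [0.16, 2.05], [-2.73, 2.73]. Speed limits (rad/s): [1.89, 1.89, 2.39, 2.39, 3.01, 3.01, 3.01].

INTERFACE

Orientations are given as a rotation vector (axis times angle).
In Python, from plant import robot gives the robot as it stands.
- The arm moves only by the shell command python3 -m inch 'ROWS' [OPENING] [FORCE]. ROWS is JSON, a list of rows, each a list of 2 entries, a list of its own where there are three numbers: the shift along the tool's x, y, z in mm, then the turn, a rotation vector about the tool's x, y, z in degrees. In form: [[[tx, ty, tz], [rx, ry, rz]], ...]. A call has exactly 10 rows; each row is the pose to reach, as a shift and turn from the pose commanded when the call began, along the tool's axes at that moment; what a row does not reach only later rows make up. A row lasts 1/12 s, in which the tool goes at most 41.7 mm and 7.16 degrees, less where a joint would pass 70% of its speed; a pose out of reach is approached as far as the arm can. A call with a gripper value outside its range is refused whole. OPENING is the closure in counts, from 0 (fully open) to 255 (shut), set as the call begins (- or left out, the last holds). The fingers move at their own pace and stop on an object; FORCE is the grip in N (left out, the last holds). Time passes only in rows, so rows that repeat a pose let the fingers close, or fill a call up. It gives the time, the measured TCP pose, the force and the opening at its end, in the units of the state.
- robot.get_state(): the state, without advancing time (a new reading comes with each control period).
- robot.capture(name): name is "scene" or "top" or "wrist"; returns a dict with "img" (384x512x3 uint8, red, green, blue), "fx", "fy", "cx", "cy" (pixels), "camera_from_world" (4x4, takes a point from world to camera coordinates); the wrist camera has in their place "hand_eye" (4x4, takes a point from camera to tool coordinates, whose origin is the TCP and whose axes are the tool frame's). Camera axes: x right, y down, z forward; pixel columns grow to the right and rows downward; lengths in m; the calibration is good to about 2 mm. A picture is of the moment at which its call begins: read the wrist's pose just before it. There is no depth.
- robot.sign_off(): hands the job in, once; it reports no verdict.
The state is a dict: "time": time; "joint_pos": joint angles; "dq": joint speeds; "joint_torque": joint torques, N m; "eef_pos": TCP position; "ee_rot": TCP orientation; "contact_force": force on the tool from outside, world axes, zero at the start; "wrist_torque": the same for the moment, N m; "opening": finger opening in m.
Only numpy, scipy, OpenCV 4.12 (cv2) and the standard library are available. Lean on these libraries where they do the work, as an engineer would, in place of code of your own. Each camera call takes 0.05 s, during which the arm holds its last target.

## Working session

There is one attempt and no reset: what is moved stays moved. The work goes in short steps, Python scripts to look and compute and a shell command to move; the robot and the scene stay as the last step left them, time stands still between calls to the robot, and variables do not carry over. Pictures are saved under pics/ and viewed, and the job is handed in when it is done.

```bash
ls; mkdir -p pics
cat > h.py <<'E'
import numpy as np, cv2
from scipy.spatial.transform import Rotation as R
from plant import robot
def snap(name,fn):
    s=robot.get_state(); c=robot.capture(name)
    cv2.imwrite('pics/'+fn,cv2.cvtColor(c['img'],cv2.COLOR_RGB2BGR))
    if 'hand_eye' in c:
        T=np.eye(4);T[:3,:3]=R.from_rotvec(s['ee_rot']).as_matrix();T[:3,3]=s['eef_pos']
        c['wc']=T@c['hand_eye']
    else: c['wc']=np.linalg.inv(c['camera_from_world'])
    np.save('pics/'+fn+'.npy',c,allow_pickle=True)
    return c
def load(fn): return np.load('pics/'+fn+'.npy',allow_pickle=True).item()
def ray(c,u,v):
    d=c['wc'][:3,:3]@np.array([(u-c['cx'])/c['fx'],(v-c['cy'])/c['fy'],1]); return c['wc'][:3,3],d
def onz(c,u,v,z):
    o,d=ray(c,u,v); return o+d*(z-o[2])/d[2]
def proj(c,p):
    q=np.linalg.inv(c['wc'])@np.append(p,1); return np.array([c['fx']*q[0]/q[2]+c['cx'],c['fy']*q[1]/q[2]+c['cy']])
E
python3 - <<'E'
from h import *
s=robot.get_state()
print({k:np.round(v,3) for k,v in s.items()})
print(R.from_rotvec(s['ee_rot']).as_matrix().round(3))
for n in ['scene','top','wrist']:
    c=snap(n,n+'1.png'); print(n,c['wc'].round(3),c['fx'],c['cx'])
E
```

```text
pics
{'time': np.float64(0.0), 'joint_pos': array([-1.449,  0.427,  0.074,  1.607, -0.034,  1.111, -0.067]), 'dq': array([-0.   ,  0.001, -0.   , -0.001,  0.001,  0.002,  0.001]), 'joint_torque': array([-1.0000e-03, -9.4984e+01,  3.7610e+00, -4.6354e+01,  1.9000e-02,
        1.0000e-02, -0.0000e+00]), 'eef_pos': array([0.181, 0.65 , 0.245]), 'ee_rot': array([-1.562,  0.213, -0.213]), 'contact_force': array([ 0.458, -0.027,  0.077]), 'wrist_torque': array([-0.008, -0.023, -0.039]), 'opening': np.float64(0.085)}
[[ 0.963 -0.     0.269]
 [-0.269 -0.001  0.963]
 [ 0.    -1.    -0.001]]
scene [[ 0.604 -0.543  0.584 -0.034]
 [-0.797 -0.414  0.44  -0.534]
 [ 0.003 -0.731 -0.682  0.766]
 [ 0.     0.     0.     1.   ]] 372.79954078596614 256.99424868748173
top [[-0.021 -0.988  0.152  0.433]
 [-1.     0.019 -0.017 -0.087]
 [ 0.014 -0.152 -0.988  0.993]
 [ 0.     0.     0.     1.   ]] 347.8677302943756 254.8061663066495
wrist [[ 0.268  0.917  0.295  0.106]
 [ 0.964 -0.254 -0.084  0.672]
 [-0.002  0.307 -0.952  0.374]
 [ 0.     0.     0.     1.   ]] 283.5685987318019 255.81472095967953
```

View pics/scene1.png

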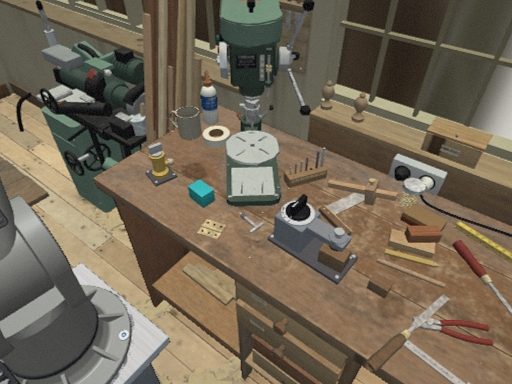

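View pics/top1.png

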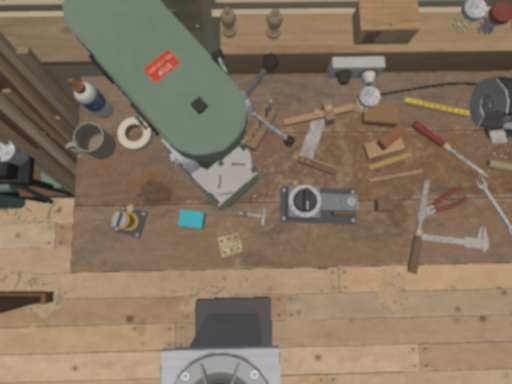

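View pics/wrist1.png

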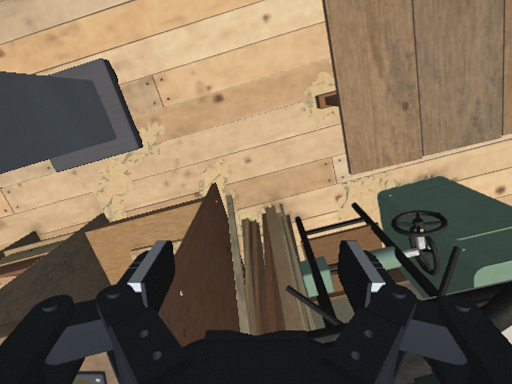

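The valve is at about (128,219) in the top view, and the press dial is at about (304,201). I'll crop in on both.

Run:
```python
from h import *
a=cv2.imread('pics/top1.png');b=cv2.imread('pics/scene1.png')
r=lambda i,x,y,w,h:cv2.resize(i[y:y+h,x:x+w],(400,300),interpolation=cv2.INTER_CUBIC)
cv2.imwrite('pics/crop1.png',np.vstack([np.hstack([r(a,96,192,64,48),r(a,270,176,92,69)]),np.hstack([r(b,130,135,64,48),r(b,262,185,108,81)])]))
c=load('top1.png')
for n,u,v,z in [('knob',126,218,.115),('dial',304,201,.136)]: print(n,onz(c,u,v,z))
```

```text
knob [0.50000802 0.22246211 0.115     ]
dial [ 0.53166697 -0.22318659  0.136     ]
```

View pics/crop1.png

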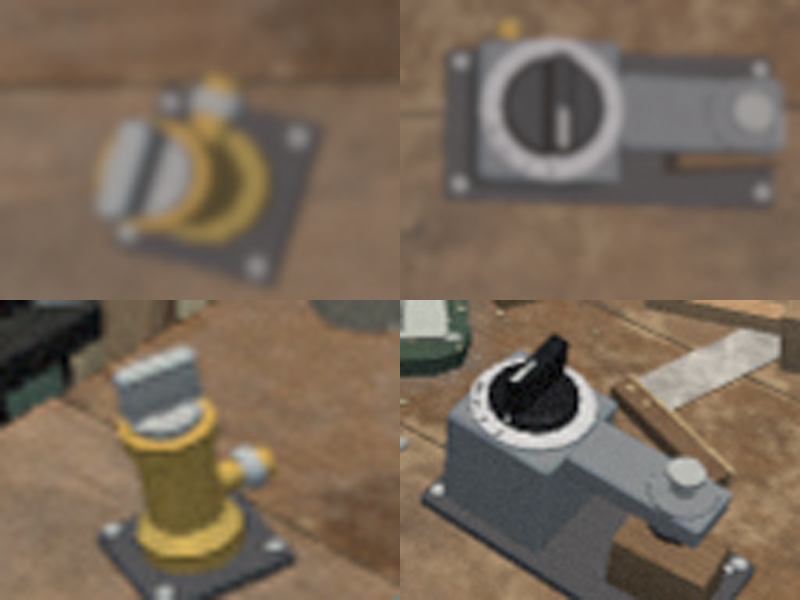

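Run:
```python
from h import *
t=load('top1.png');s=load('scene1.png')
T=lambda x,y:(x/6.25+96-.5,y/6.25+192-.5)
D=lambda x,y:((x-400)/(400/92)+270-.5,y/(300/69)+176-.5)
S=lambda x,y:(x/6.25+130-.5,(y-300)/6.25+135-.5)
SD=lambda x,y:((x-400)/(400/108)+262-.5,(y-300)/(300/81)+185-.5)
print('knob top ends, top',onz(t,*T(136,122),.121),onz(t,*T(108,214),.121))
print('knob top ends scene',onz(s,*S(118,380),.121),onz(s,*S(190,350),.121))
print('valve base bolts top',[onz(t,*T(*p),.008)[:2].round(3) for p in [(298,137),(257,267),(127,231),(172,101)]])
print('dial disc top',onz(t,*D(554,106),.114), 'scene',onz(s,*SD(536,400),.114))
print('dial bar top ends, scene',onz(s,*SD(512,400),.144),onz(s,*SD(560,340),.144))
print('cap',onz(t,*D(753,110),.119),onz(s,*SD(686,468),.119))
print('base bolts',[onz(t,*D(*p),.012)[:2].round(3) for p in [(460,61),(460,184),(760,68),(762,191)]])
```

```text
knob top ends, top [0.51741496 0.2426611  0.121     ] [0.48101491 0.25230095 0.121     ]
knob top ends scene [0.47587451 0.24533599 0.121     ] [0.51227146 0.23673059 0.121     ]
valve base bolts top [array([0.52 , 0.212]), array([0.462, 0.229]), array([0.48 , 0.288]), array([0.538, 0.27 ])]
dial disc top [ 0.53703263 -0.22915725  0.114     ] scene [ 0.52720675 -0.23614756  0.114     ]
dial bar top ends, scene [ 0.49232408 -0.23792537  0.144     ] [ 0.5567919  -0.23303422  0.144     ]
cap [ 0.5318089  -0.34461338  0.119     ] [ 0.52988354 -0.3437103   0.119     ]
base bolts [array([ 0.58 , -0.185]), array([ 0.499, -0.182]), array([ 0.572, -0.383]), array([ 0.491, -0.379])]
```

Valve centre is about (0.500, 0.247), with the bar at about −15° to world x. The current tool yaw (−15.6°) already matches it. Dial axis is about (0.536, −0.229) with the arm direction at about −2°. I'll move part of the way in, then on to hover over the knob.

```bash
python3 -m inch '[[[12,0,-10],[0,0,0]],[[36,0,-29],[0,0,0]],[[65,0,-52],[0,0,0]],[[95,0,-76],[0,0,0]],[[125,0,-100],[0,0,0]],[[155,0,-124],[0,0,0]],[[185,0,-148],[0,0,0]],[[212,0,-170],[0,0,0]],[[230,0,-185],[0,0,0]],[[240,0,-193],[0,0,0]]]' 0 40
```

```text
time: 0.98
eef_pos: [0.3626, 0.3963, 0.2454]
ee_rot: [-1.56, 0.216, -0.217]
contact_force: [0.1, -0.1, -0.2]
opening: 0.0856
```

```bash
python3 -m inch '[[[10,0,-6],[0,0,0]],[[30,0,-19],[0,0,0]],[[52,0,-33],[0,0,0]],[[76,0,-48],[0,0,0]],[[100,0,-64],[0,0,0]],[[124,0,-79],[0,0,0]],[[146,0,-93],[0,0,0]],[[162,0,-103],[0,0,0]],[[171,0,-109],[0,0,0]],[[171,0,-109],[0,0,0]]]'
python3 - <<'E'
from h import *
for n in ['scene','wrist']: snap(n,n+'2.png')
E
```

```text
time: 1.82
eef_pos: [0.4972, 0.2477, 0.2452]
ee_rot: [-1.561, 0.215, -0.215]
contact_force: [-0.8, -1.4, -0.1]
opening: 0.0852
```

View pics/wrist2.png

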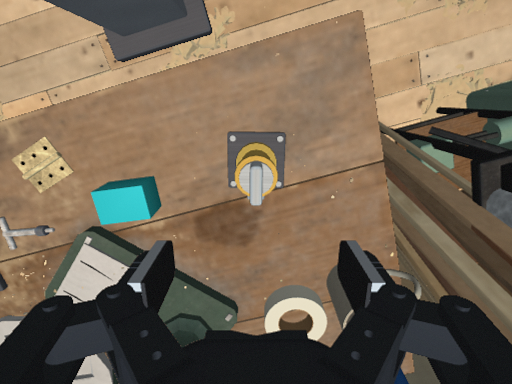

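View pics/scene2.png

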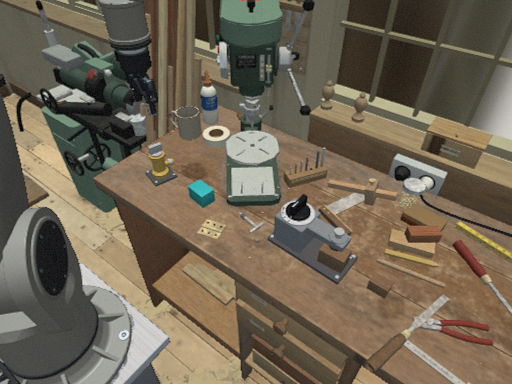

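Run:
```python
from h import *
st=robot.get_state(); print(st['eef_pos'],st['time'])
w=load('wrist2.png'); s=load('scene2.png'); print(w['wc'].round(3)); print(w['hand_eye'].round(3))
print('tcp in scene',proj(s,st['eef_pos']))
g=cv2.cvtColor(w['img'],cv2.COLOR_RGB2BGR)
cv2.imwrite('pics/crop2.png',cv2.resize(g[120:216,192:320],(768,576),interpolation=cv2.INTER_CUBIC))
for u,v in [(256,165),(256,204)]: print(onz(w,u,v,.121))
print('bolts',[onz(w,*p,.008)[:2].round(3) for p in [(233,139),(280,139),(233,184),(280,184)]])
```

```text
[0.49552352 0.24984355 0.24506122] 1.9167
[[ 0.268  0.917  0.295  0.421]
 [ 0.963 -0.255 -0.083  0.271]
 [-0.001  0.306 -0.952  0.375]
 [ 0.     0.     0.     1.   ]]
[[-0.001  0.952  0.307 -0.078]
 [ 0.001 -0.307  0.952 -0.129]
 [ 1.     0.001 -0.     0.001]
 [ 0.     0.     0.     1.   ]]
tcp in scene [143.8883327  106.07626266]
[0.47850152 0.25514689 0.121     ]
[0.5153255  0.24490625 0.121     ]
bolts [array([0.463, 0.229]), array([0.479, 0.287]), array([0.521, 0.211]), array([0.538, 0.272])]
```

View pics/crop2.png

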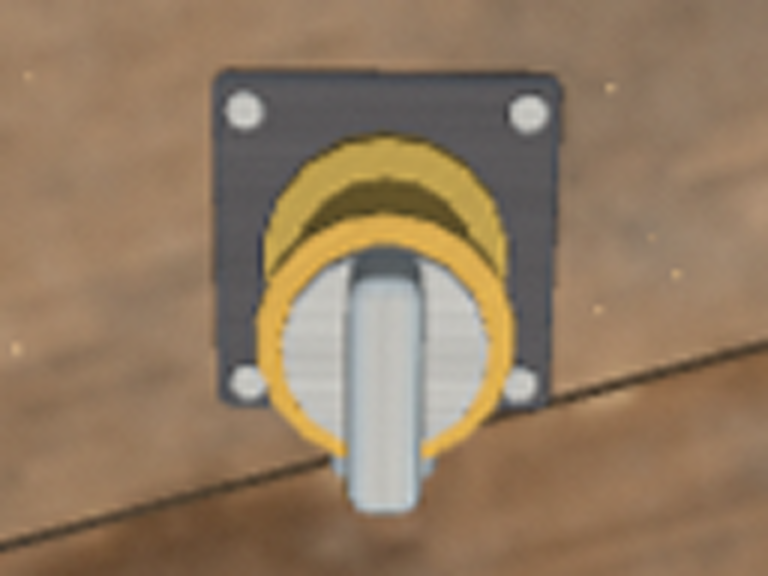

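The wrist view shows the bar upright in the image at column 256, rows 165–204, so it is centred between the jaws and aligned with them. Its measured length is 38 mm against the 40 mm given. I'll descend 132 mm with a 3 mm shift in x.

```bash
python3 -m inch '[[[1,10,0],[0,0,0]],[[2,30,0],[0,0,0]],[[3,54,0],[0,0,0]],[[3,78,0],[0,0,0]],[[3,98,0],[0,0,0]],[[3,112,0],[0,0,0]],[[3,122,0],[0,0,0]],[[3,128,0],[0,0,0]],[[3,131,0],[0,0,0]],[[3,131,0],[0,0,0]]]'
python3 - <<'E'
from h import *
s=robot.get_state(); print(s['eef_pos'],s['contact_force'])
snap('wrist','wrist3.png');s=robot.get_state(); print(s['eef_pos'],s['contact_force'],s['joint_pos'])
E
```

```text
time: 2.75
eef_pos: [0.4987, 0.2484, 0.1141]
ee_rot: [-1.56, 0.213, -0.213]
contact_force: [0.0, 0.3, 0.3]
opening: 0.0857
[0.49868946 0.24842388 0.11405469] [0.03245371 0.27573242 0.27118029]
[0.49898016 0.24844992 0.1145945 ] [-0.49600113  0.66475679  0.87575517] [-0.79864065  0.40284956  0.27335859  1.99819256 -0.15442798  0.75964425
  0.86540939]
```

View pics/wrist3.png

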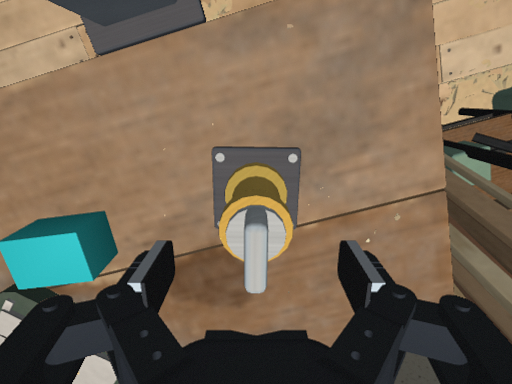

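```bash
python3 - <<'E'
from h import *
w=load('wrist3.png')
print(onz(w,256,221,.121),onz(w,256,292,.121))
E
python3 -m inch '[[[0,0,0],[0,0,0]],[[0,0,0],[0,0,0]],[[0,0,0],[0,0,0]],[[0,0,0],[0,0,0]],[[0,0,0],[0,0,0]],[[0,0,0],[0,0,0]],[[0,0,0],[0,0,0]],[[0,0,0],[0,0,0]],[[0,0,0],[0,0,0]],[[0,0,0],[0,0,0]]]' 255 50
```

```text
[0.47738061 0.25559068 0.121     ] [0.51584092 0.24493853 0.121     ]
time: 3.63
eef_pos: [0.499, 0.2482, 0.1145]
ee_rot: [-1.56, 0.213, -0.214]
contact_force: [-1.7, 0.5, 6.0]
opening: 0.0109
```

Gripped: opening is 10.9 mm on the 12 mm bar. Next I'll twist clockwise, which is positive about tool y.

```bash
python3 -m inch '[[[0,0,0],[0,3,0]],[[0,0,0],[0,8,0]],[[0,0,0],[0,14,0]],[[0,0,0],[0,20,0]],[[0,0,0],[0,26,0]],[[0,0,0],[0,32,0]],[[0,0,0],[0,38,0]],[[0,0,0],[0,44,0]],[[0,0,0],[0,49,0]],[[0,0,0],[0,49,0]]]'
python3 - <<'E'
from h import *
s=robot.get_state(); print(s['contact_force'],s['wrist_torque'],R.from_rotvec(s['ee_rot']).as_matrix().round(3))
E
```

```text
time: 4.47
eef_pos: [0.4985, 0.2476, 0.1145]
ee_rot: [-1.386, 0.882, -0.881]
contact_force: [-5.4, -4.9, 12.4]
opening: 0.0108
[-5.37050653 -4.85464967 12.36371597] [-1.09252529  1.16070659  0.11542751] [[ 0.424 -0.001  0.906]
 [-0.906 -0.001  0.424]
 [ 0.    -1.    -0.001]]
```

```bash
python3 -m inch '[[[0,0,0],[0,2,0]],[[0,0,0],[0,4,0]],[[0,0,0],[0,6,0]],[[0,0,0],[0,8,0]],[[0,0,0],[0,10,0]],[[0,0,0],[0,11,0]],[[0,0,0],[0,12,0]],[[0,0,0],[0,12,0]],[[0,0,0],[0,12,0]],[[0,0,0],[0,12,0]]]'
python3 - <<'E'
from h import *
s=robot.get_state(); print(s['contact_force'],s['wrist_torque'],R.from_rotvec(s['ee_rot']).as_matrix().round(3))
snap('wrist','wrist4.png')
E
```

```text
time: 5.3
eef_pos: [0.4984, 0.2476, 0.1145]
ee_rot: [-1.313, 1.035, -1.034]
contact_force: [-6.6, -5.5, 11.8]
opening: 0.0107
[-6.63431315 -5.46958554 11.8405139 ] [-1.1210699   1.35534356  1.14870412] [[ 0.233 -0.001  0.972]
 [-0.972 -0.001  0.233]
 [ 0.001 -1.    -0.001]]
```

View pics/wrist4.png

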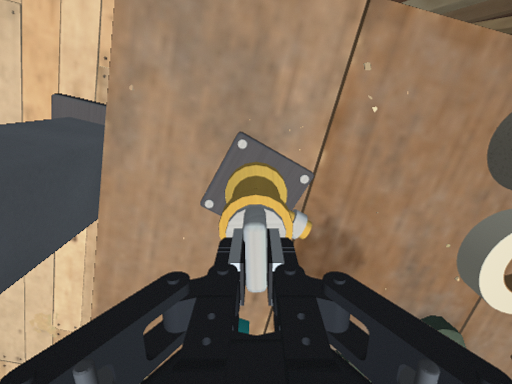

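The wrist moment jumped from 0.12 to 1.15 N m at 61° of turn, so the knob is on its stop. Now I'll release.

```bash
python3 -m inch '[[[0,0,0],[0,0,0]],[[0,0,0],[0,0,0]],[[0,0,0],[0,0,0]],[[0,0,0],[0,0,0]],[[0,0,0],[0,0,0]],[[0,0,0],[0,0,0]],[[0,0,0],[0,0,0]],[[0,0,0],[0,0,0]],[[0,0,0],[0,0,0]],[[0,0,0],[0,0,0]]]' 0
python3 - <<'E'
from h import *
snap('wrist','wrist5.png')
E
```

```text
time: 6.18
eef_pos: [0.4989, 0.2481, 0.1143]
ee_rot: [-1.311, 1.035, -1.035]
contact_force: [0.4, -0.0, 0.5]
opening: 0.0852
```

View pics/wrist5.png

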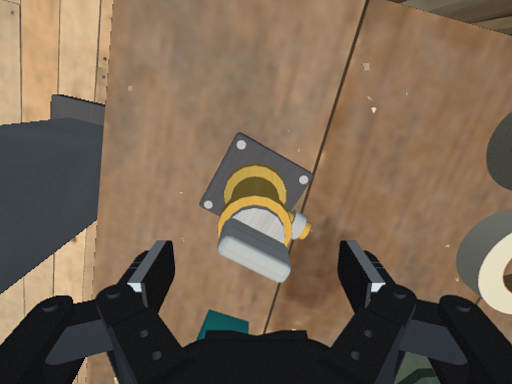

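The knob has sprung back. Its bar, from (232,240) to (290,275), again lies parallel to the base-plate edge and stands clear of the open jaws. I'll lift and draw in.

```bash
python3 -m inch '[[[0,-10,0],[0,0,0]],[[0,-32,0],[0,0,0]],[[0,-58,0],[0,0,0]],[[4,-82,-6],[0,0,0]],[[12,-100,-18],[0,0,0]],[[22,-110,-34],[0,0,0]],[[34,-115,-50],[0,0,0]],[[46,-115,-66],[0,0,0]],[[56,-115,-80],[0,0,0]],[[60,-115,-85],[0,0,0]]]'
python3 - <<'E'
from h import *
s=robot.get_state(); print(s['joint_pos'].round(3),R.from_rotvec(s['ee_rot']).as_matrix().round(3))
E
```

```text
time: 7.07
eef_pos: [0.429, 0.1683, 0.2299]
ee_rot: [-1.31, 1.037, -1.035]
contact_force: [-0.1, -0.8, 1.0]
opening: 0.0857
[-1.121  0.085  0.653  2.114 -0.065  0.961 -0.2  ] [[ 0.231 -0.001  0.973]
 [-0.973  0.001  0.231]
 [-0.001 -1.    -0.   ]]
```

```bash
python3 -m inch '[[[14,0,0],[0,-2,0]],[[45,0,-4],[0,-6,0]],[[82,0,-10],[0,-11,0]],[[120,0,-17],[0,-16,0]],[[158,0,-25],[0,-21,0]],[[196,0,-34],[0,-26,0]],[[234,0,-43],[0,-31,0]],[[272,0,-52],[0,-36,0]],[[308,0,-60],[0,-39,0]],[[331,0,-65],[0,-40,0]]]'
python3 - <<'E'
from h import *
snap('wrist','wrist6.png')
s=robot.get_state(); print(s['eef_pos'],s['joint_pos'].round(3),R.from_rotvec(s['ee_rot']).as_matrix().round(3))
E
```

```text
time: 7.9
eef_pos: [0.444, -0.1691, 0.2301]
ee_rot: [-1.513, 0.496, -0.498]
contact_force: [0.1, -0.1, -0.6]
opening: 0.085
[ 0.44364746 -0.17457704  0.23047725] [-0.59   0.145  0.923  2.093 -0.139  0.963  1.341] [[ 0.804  0.002  0.595]
 [-0.595 -0.002  0.804]
 [ 0.003 -1.    -0.   ]]
```

View pics/wrist6.png

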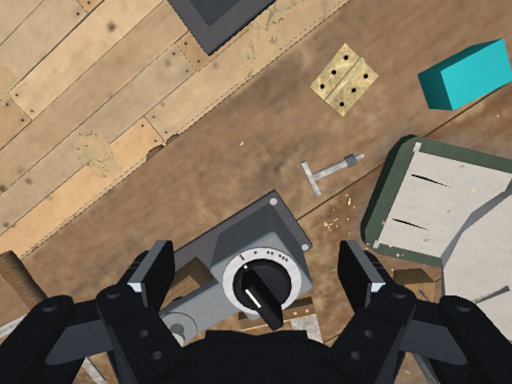

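Run:
```python
from h import *
t=load('top1.png');s=load('scene1.png');w=load('wrist6.png')
def tri(a,ua,b,ub):
    o1,d1=ray(a,*ua);o2,d2=ray(b,*ub)
    k=np.linalg.lstsq(np.c_[d1,-d2],o2-o1,rcond=None)[0]
    p,q=o1+k[0]*d1,o2+k[1]*d2; return ((p+q)/2).round(3),np.linalg.norm(p-q).round(4)
print('handle tip A',tri(t,(289,141),s,(306,110)))
print('handle tip B',tri(t,(270,62),s,(309,6)))
print('dial disc wrist',onz(w,261,286,.114))
g=cv2.imread('pics/wrist6.png')
cv2.imwrite('pics/crop6.png',cv2.resize(g[225:345,185:345],(800,600),interpolation=cv2.INTER_CUBIC))
```

```text
handle tip A (array([ 0.633, -0.17 ,  0.32 ]), np.float64(0.002))
handle tip B (array([ 0.692, -0.121,  0.52 ]), np.float64(0.0011))
dial disc wrist [ 0.53344865 -0.22679523  0.114     ]
```

View pics/crop6.png

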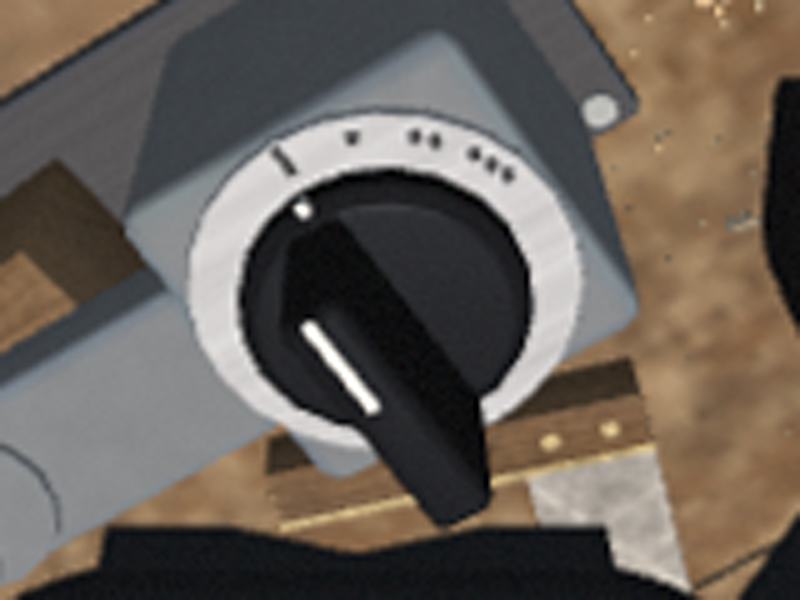

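The drill's handle tip triangulates to (0.633, −0.17, 0.32), about 11 cm from the dial axis, which is enough clearance. The dial disc sits at about (262,285) in the wrist view, giving (0.533, −0.227). That agrees with the top view.

```bash
python3 -m inch '[[[5,0,1],[0,-2,0]],[[15,0,2],[0,-6,0]],[[28,0,3],[0,-10,0]],[[42,0,5],[0,-15,0]],[[56,0,6],[0,-20,0]],[[70,0,8],[0,-25,0]],[[84,0,9],[0,-29,0]],[[96,0,11],[0,-32,0]],[[105,0,12],[0,-34,0]],[[105,0,12],[0,-34,0]]]'
python3 - <<'E'
from h import *
s=robot.get_state(); print(s['eef_pos'],s['joint_pos'].round(3),R.from_rotvec(s['ee_rot']).as_matrix().round(3))
snap('wrist','wrist7.png')
g=cv2.imread('pics/wrist7.png')
cv2.imwrite('pics/crop7.png',cv2.resize(g[130:280,156:356],(800,600),interpolation=cv2.INTER_CUBIC))
E
```

```text
time: 8.78
eef_pos: [0.5368, -0.2206, 0.2296]
ee_rot: [-1.572, 0.033, -0.034]
contact_force: [-1.0, -0.4, 0.3]
opening: 0.0851
[ 0.536841   -0.22061078  0.22956088] [-0.312  0.354  0.746  1.872 -0.279  1.021  2.078] [[ 0.999  0.     0.043]
 [-0.043 -0.001  0.999]
 [ 0.    -1.    -0.001]]
```

View pics/crop7.png

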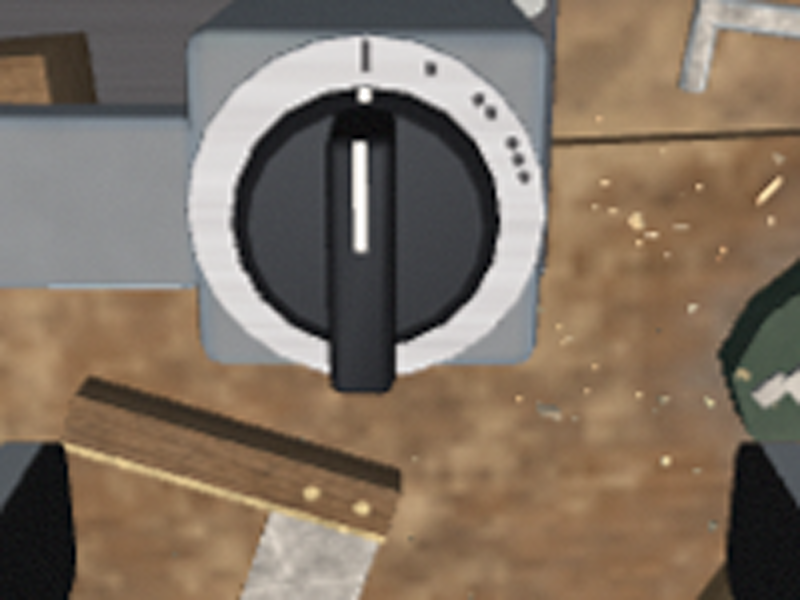

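Run:
```python
from h import *
w=load('wrist7.png')
C=lambda x,y:(x/4+156-.5,y/4+130-.5)
a,b=onz(w,*C(362,132),.144),onz(w,*C(361,385),.144)
print(a,b,(a+b)/2,np.linalg.norm(a-b)); print('disc',onz(w,*C(366,213),.114))
m=(a+b)/2; m[2]=.134
s=robot.get_state(); print(s['eef_pos'],s['time'], R.from_rotvec(s['ee_rot']).as_matrix().T@(m-s['eef_pos']), s['joint_pos'][6])
```

```text
[ 0.50716388 -0.22607568  0.144     ] [ 0.56087118 -0.22911808  0.144     ] [ 0.53401753 -0.22759688  0.144     ] 0.05379339599527587
disc [ 0.53260047 -0.22755629  0.114     ]
[ 0.53580266 -0.22033454  0.2293936 ] 8.8333 [-0.00142709  0.09539898 -0.00727094] 2.0750864074045245
```

```bash
python3 -m inch '[[[0,8,-1],[0,0,0]],[[-1,24,-3],[0,0,0]],[[-2,44,-5],[0,0,0]],[[-2,62,-7],[0,0,0]],[[-2,76,-7],[0,0,0]],[[-2,86,-7],[0,0,0]],[[-2,92,-7],[0,0,0]],[[-2,95,-7],[0,0,0]],[[-2,95,-7],[0,0,0]],[[-2,95,-7],[0,0,0]]]'
python3 - <<'E'
from h import *
s=robot.get_state(); print(s['eef_pos'],s['contact_force'],R.from_rotvec(s['ee_rot']).as_matrix().round(3))
snap('wrist','wrist8.png'); print(robot.get_state()['eef_pos'])
E
```

```text
time: 9.67
eef_pos: [0.5332, -0.2269, 0.1348]
ee_rot: [-1.571, 0.035, -0.036]
contact_force: [0.1, 0.5, -0.2]
opening: 0.0857
[ 0.53317808 -0.22689502  0.13480042] [ 0.12365697  0.4536335  -0.24100323] [[ 0.999  0.001  0.045]
 [-0.045 -0.     0.999]
 [ 0.001 -1.    -0.   ]]
[ 0.53329218 -0.22699251  0.13499968]
```

View pics/wrist8.png

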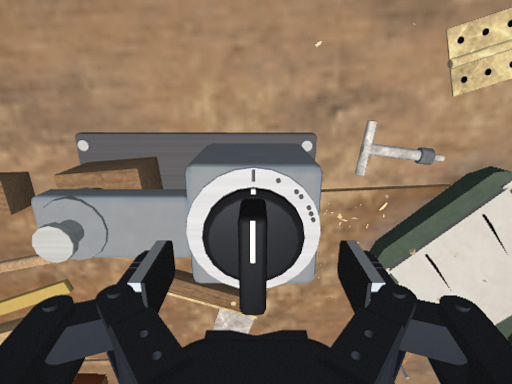

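The bar is at column 253, within 1.5 mm of the jaw centre, and aligned with it. I'll close with a 1 mm correction.

```bash
python3 -m inch '[[[0,0,-1],[0,0,0]],[[0,0,-1],[0,0,0]],[[0,0,-1],[0,0,0]],[[0,0,-1],[0,0,0]],[[0,0,-1],[0,0,0]],[[0,0,-1],[0,0,0]],[[0,0,-1],[0,0,0]],[[0,0,-1],[0,0,0]],[[0,0,-1],[0,0,0]],[[0,0,-1],[0,0,0]]]' 255 90
```

```text
time: 10.55
eef_pos: [0.5329, -0.2286, 0.1347]
ee_rot: [-1.571, 0.035, -0.036]
contact_force: [-3.0, -3.7, 5.9]
opening: 0.0124
```

```bash
python3 -m inch '[[[0,0,0],[0,2,0]],[[0,0,0],[0,6,0]],[[0,0,0],[0,11,0]],[[0,0,0],[0,16,0]],[[0,0,0],[0,21,0]],[[0,0,0],[0,26,0]],[[0,0,0],[0,31,0]],[[0,0,0],[0,36,0]],[[0,0,0],[0,40,0]],[[0,0,0],[0,40,0]]]'
python3 - <<'E'
from h import *
s=robot.get_state(); print(s['contact_force'],s['wrist_torque'],R.from_rotvec(s['ee_rot']).as_matrix().round(3))
E
```

```text
time: 11.38
eef_pos: [0.5336, -0.227, 0.1347]
ee_rot: [-1.49, 0.584, -0.584]
contact_force: [0.2, 6.8, 10.5]
opening: 0.0121
[ 0.2283671   6.76315145 10.4838083 ] [ 1.39647497 -0.09298113  0.08097758] [[ 0.734  0.001  0.68 ]
 [-0.68   0.001  0.734]
 [-0.    -1.     0.001]]
```

```bash
python3 -m inch '[[[0,0,0],[0,3,0]],[[0,0,0],[0,7,0]],[[0,0,0],[0,11,0]],[[0,0,0],[0,15,0]],[[0,0,0],[0,19,0]],[[0,0,0],[0,23,0]],[[0,0,0],[0,26,0]],[[0,0,0],[0,29,0]],[[0,0,0],[0,30,0]],[[0,0,0],[0,30,0]]]'
python3 - <<'E'
from h import *
s=robot.get_state(); M=R.from_rotvec(s['ee_rot']).as_matrix();print(s['contact_force'],s['wrist_torque'],np.degrees(np.arctan2(M[1,0],M[0,0])))
for n in ['wrist','scene','top']: snap(n,n+'9.png')
g=cv2.imread('pics/wrist9.png');b=cv2.imread('pics/scene9.png')
cv2.imwrite('pics/crop9.png',np.vstack([cv2.resize(g[150:300,156:356],(400,300),interpolation=cv2.INTER_CUBIC),cv2.resize(b[185:266,262:370],(400,300),interpolation=cv2.INTER_CUBIC)]))
E
```

```text
time: 12.22
eef_pos: [0.5347, -0.2264, 0.1347]
ee_rot: [-1.336, 0.981, -0.982]
contact_force: [5.6, 8.1, 5.6]
opening: 0.0124
[5.62710382 8.14802325 5.59346372] [ 1.80785058 -1.54834821  0.30454214] -72.53622845878637
```

View pics/crop9.png

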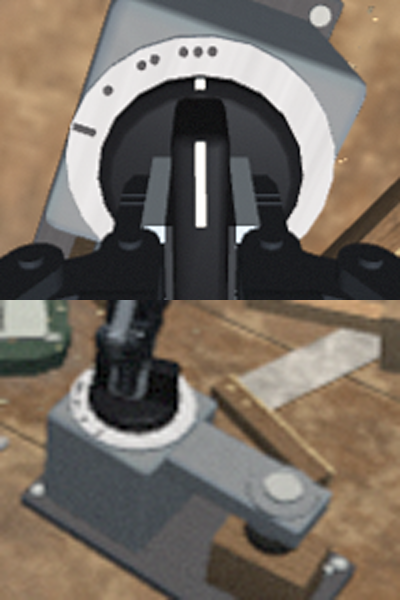

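View pics/wrist9.png

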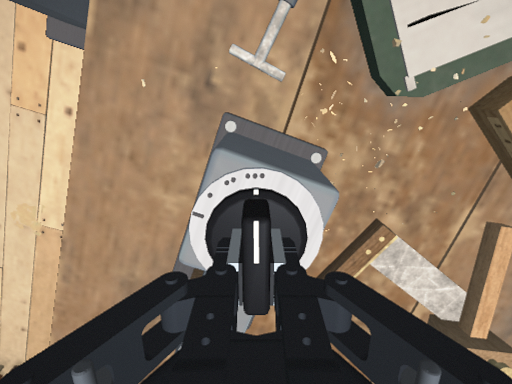

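View pics/scene9.png

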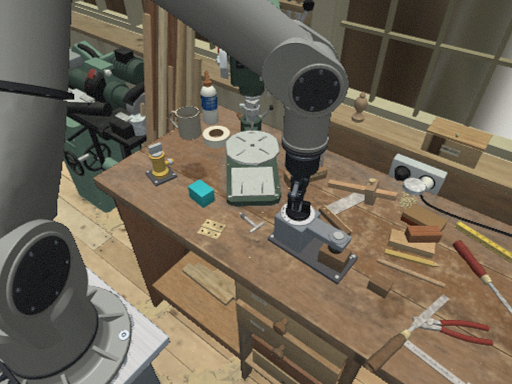

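The pointer dot at (256,191) lines up with the middle of the three pips at (255,176). The foot is down on the block, the knob is home, and the hinge and key haven't moved. The holding moment of 0.30 N m matches the third click. I'll hold for a moment, recheck, and hand in.

```bash
python3 -m inch '[[[0,0,0],[0,0,0]],[[0,0,0],[0,0,0]],[[0,0,0],[0,0,0]],[[0,0,0],[0,0,0]],[[0,0,0],[0,0,0]],[[0,0,0],[0,0,0]],[[0,0,0],[0,0,0]],[[0,0,0],[0,0,0]],[[0,0,0],[0,0,0]],[[0,0,0],[0,0,0]]]'
python3 - <<'E'
from h import *
s=robot.get_state(); M=R.from_rotvec(s['ee_rot']).as_matrix();print(s['contact_force'],s['wrist_torque'],np.degrees(np.arctan2(M[1,0],M[0,0])),s['opening'])
a=load('wrist9.png');b=snap('wrist','wrist10.png'); print('img diff',np.abs(a['img'].astype(int)-b['img']).mean())
t0,t1=load('scene1.png')['img'].astype(int),load('scene9.png')['img']
for n,(x,y,w,h) in dict(knob=(145,138,34,48),hinge=(194,215,34,26),key=(236,207,32,26)).items(): print(n,np.abs(t0-t1)[y:y+h,x:x+w].mean())
E
```

```text
time: 13.2
eef_pos: [0.5347, -0.2264, 0.1347]
ee_rot: [-1.336, 0.98, -0.981]
contact_force: [7.0, 8.0, 4.9]
opening: 0.0127
[7.04490577 8.02612024 4.85291345] [ 1.80855896 -1.54756594  0.3502429 ] -72.45071281811842 0.012679593625024818
img diff 1.5805172390407987
knob 4.438929738562091
hinge 5.177601809954751
key 4.518028846153846
```

Run:
```python
from h import *
print(robot.sign_off())
```

```text
the job is handed in; nothing more can be done
None
```

The air line is bled and the block is clamped. I handed the job in at about 13 s, with the gripper still holding the dial at its third click.

- **Valve knob:** I twisted it 61° clockwise, past its 57° stop, where the wrist moment jumped from 0.12 to 1.15 N m. I then let go, and the wrist picture showed the bar back in line with the valve's base plate.
- **Press dial:** I turned it about 69.9° (1.22 rad). The pointer dot lined up with the middle of the three pips. In the scene picture the foot was down on the block, but I had no direct measure of how hard it presses.
- **Holding:** After a further second of holding, the angle was unchanged. The moment was 0.30 to 0.35 N m, against about 0.3 expected. The grip opening read 12.7 mm on the 14 mm bar.
- **Hinge and chuck key:** Both looked unmoved. The picture differences around them and the knob were about 4 to 5 grey levels. I took that as image noise, since the knob patch, back at its rest position, differed by the same amount.

No check failed. The one disagreement was about 1 cm between views in my first reading of the dial's position, and the closer wrist pictures settled it.

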